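# Release the dowels with the two-cap gate

### The arm

A 6-joint arm with a two-finger parallel gripper is mounted at the origin on the work surface. World frame = base frame: x ahead of the robot, y to its left, z up, the work surface at z = 0. Lengths are in mm, angles in rad, forces in N, time in s.
With the tool pointing down it reaches from about 325 to 900 mm from the base axis. Payload 6.1 kg.
Tool frame: the origin (TCP) lies at the very end of the fingers, on their centre line; the grasp point (between the pads) lies 19 mm behind it; z points along the fingers, y is the line along which they close (so a half turn about z gives the same grasp; the last joint's range is limited). The gripper opens to 87 mm and grips with 3 to 60 N. Pads are 19 mm wide; open, the fingers measure 117 mm over their backs; the gripper's body (75 mm by 190 mm) begins 51 mm behind the grasp point.
Start: joints at [-1.273, 0.22, 1.526, -0, 1.395, -0.126], TCP at [257.009, -569.703, 222.538] pointing down, gripper open.
Joint ranges: [-2.98, 2.98], [-0.91, 2.08], [0.09, 2.57], [-1.24, 4.39], [0.2, 2.65], [-2.68, 2.68]. Speed limits (rad/s): [2.57, 2.57, 3.01, 3.14, 3.14, 3.14].

### API

Orientations are given as a unit quaternion [x, y, z, w].
In Python, from cell import observe, snapshot, get_calibration, ticket, nets gives the robot as it stands.
- The arm moves only by the tool carry_out, never from a script. Its argument "steps" is a list of rows, each an object of numbers: "hand": the closure in counts, from 0 (fully open) to 255 (shut); "dx", "dy", "dz": the shift along the tool's x, y, z in units of 0.02 m (1.0 is 0.02 m); "rx", "ry", "rz": the turn, a rotation vector about the tool's x, y, z in units of 0.08 rad (1.0 is 0.08 rad). A call has 1 to 12 rows; each row shifts and turns the commanded pose from where the row before left it, along the tool's axes as they then stand; what a row does not reach is not made up. A row lasts 1/12 s, in which the tool goes at most 41.7 mm and 7.16 degrees, less where a joint would pass 70% of its speed; a pose out of reach is approached as far as the arm can. A call with a number of a shift or a turn outside -1 to 1 is refused whole. A call with a gripper value outside its range is refused whole. The fingers move at their own pace and stop on an object; the grip force is fixed at half the most. Time passes only in rows, so rows that do not move let the fingers close. It gives the time, the measured TCP pose, the force, the opening and the grip force at its end, in the units of the state.
- observe(): the state, without advancing time (a new reading comes with each control period).
- snapshot(name): name is "scene" or "top" or "wrist"; returns (picture, depth): 400x640x3 uint8, red, green, blue; 400x640 float32, mm along the optical axis (not along the pixel's ray), 0 where there is no reading.
- get_calibration(name): a dict with "fx", "fy", "cx", "cy" (pixels), "R" (3x3) and "t" (3): a world point X has camera coordinates R X + t. Camera axes: x right, y down, z forward; pixel columns grow to the right and rows downward; lengths in mm; the calibration is good to about 2 mm. A picture is of the moment at which its call begins: read the wrist's pose just before it. get_calibration takes no time and is no camera call; for the wrist camera it gives the pose at the moment of the call.
- ticket.close_job(): hands the job in; it is judged then, once.
Trained networks look in the newest picture that a camera, given by its name, has taken for a name from the list of things; names that differ only in an ending like _2 or _b are one class to them, and where a whole thing is asked for, a point or a joint stands for the part that bears it (a point fixed in the world has none). Each returns a list of dicts, best first, with "confidence" (0 to 1); they miss things now and then, are a little off and sometimes report something else, mostly with a low value. They report only what shows in the picture. A call takes as long as a camera call. They do not tell look-alikes from the thing itself.
- nets.search_frame(camera, thing): "box" ([left, top, right, bottom] in pixels, round what is visible of it).
- nets.cut_out(camera, thing): "mask" (400x640 bool, what is visible of it) and "box" ([left, top, right, bottom] in pixels, round what is visible of it).
- nets.tip_of(camera, thing): "point" ([column, row] in pixels: a listed point, or the origin of a listed thing).
The state is a dict: "t": time; "q": joint angles; "qd": joint speeds; "tau": joint torques, N m; "ee_pos": TCP position; "tcp_rot": TCP orientation; "force": force on the tool from outside, world axes, zero at the start; "ft_torque": the same for the moment, N m; "width": opening from 0.0 (shut) to 1.0 (fully open); "finger_force": force on a finger pad.
Only numpy, scipy, OpenCV 4.12 (cv2) and the standard library are available. Lean on these libraries where they do the work, as an engineer would, in place of code of your own. Each camera call takes 0.05 s, during which the arm holds its last target. There are 200 camera calls.

### The job

On the wooden dowel feeder, press the two black caps all the way down together, one fingertip on each, and keep both down until the two dowels have rolled down into the catch trough and lie still. Then let the caps spring back up and move clear. Do not touch or lift the dowels, and leave the glue bottle, sanding block and wax tin where they stand.

Things in the scene. Friction and masses are not known exactly. Their poses are not given: they have to be found in the camera images.
- feeder: Plywood dowel feeder, fixed to the bench, 326 mm long (x -37 to 289), 180 mm wide. Origin on the bench midway under the caps; x points downhill along the ramp, y to cap_left, z up. Head block under the caps: x -37 to 45 mm, top at z = 100 mm. White ramp from x = 45 mm (z = 85) down 12 degrees to x = 212 mm (z = 50), between side walls with tops at z = 108 mm.
- gate (a point): Middle of the gate, on the ramp's surface, at feeder x = 130 mm. Steel teeth stand 13 mm up through the ramp here and hold back the dowels. One pair of teeth goes down with each cap; either pair alone still holds the dowels.
- trough (a point): Centre of the catch trough's floor, 20 mm above the bench, at feeder x = 245 mm. The trough is the open box at the foot of the ramp, 65 mm along feeder x, 156 mm along y, walls up to 75 mm above the bench.
- cap_left: Round black press cap, 28 mm diameter, 12 mm thick on a 14 mm stem, at feeder x = 0, y = +32 mm. Origin at the centre of its top face, 130 mm above the bench when up. It moves straight down 16 mm.
- cap_right: The same cap at feeder x = 0, y = -32 mm: centres are 64 mm apart, 36 mm free between the caps.
- plunger_left (a joint): How far cap_left is pressed, in m: 0 up, 0.016 on its stop. Below about 0.013 its teeth still stand above the ramp. Spring return: about 1.4 N to start moving, 3.8 N fully down (both caps together 7.6 N).
- plunger_right (a joint): The same for cap_right.
- dowel1: The first dowel, light wood, 20 mm diameter, 150 mm long, lying across the ramp (along feeder y) against the gate teeth. Origin at its centre, x along its length. In the trough the centre is about 30 mm above the bench.
- dowel2: The second dowel, of the same size, lying behind the first, uphill. Once both caps are down the dowels roll into the trough by themselves in about 0.5 s.
- glue: White glue bottle, 56 mm diameter, 140 mm tall, standing beside the feeder. Origin at the centre of its underside. Leave alone.
- sander_block: Cork sanding block, 100 x 61 x 30 mm, on the bench beside the feeder. Origin at the centre of its underside, long side along x. Leave alone.
- wax: Steel wax tin, 68 mm diameter, 45 mm tall, on the bench beside the feeder. Origin at the centre of its underside. Leave alone.
Mind the look-alikes: they are no part of the job. Leave any red or yellow look-alike of the dowel2 alone. Leave any green or purple look-alike of the dowel1 alone.

How it is judged:
By the outcome, as a careful person would: the job done as asked, in the order asked, and still so for the second after the job is handed in, with the robot touching nothing.
It also fails if it takes over 35 s, if anything falls off the work surface, if the arm or the gripper's body presses on something with over 40 N, if the wrist force passes 120 N, or if a joint passes its speed limit or range.

## Working session

There is one attempt and no reset: what is moved stays moved. The work goes in short steps, Python scripts to look and compute and a tool call to move; the robot and the scene stay as the last step left them, time stands still between calls to the robot, and variables do not carry over. Pictures are saved under pics/ and viewed, at most 10 in all, crops included, and the job is handed in when it is done.

Besides the shell and the picture viewer there is one more tool, called after "Emit:" as name([rows], argument=value, ...), one row to a line, values as JSON. carry_out: Moves the arm, as the interface text tells. Shifts and turns lie within -1 to 1; 1 stands for 0.02 m of shift or 0.08 rad of turn. Its arguments: {"type":"object","properties":{"steps":{"type":"array"}},"required":["steps"]}

```bash
mkdir -p pics
cat > h.py <<'E'
import numpy as np, cv2
from cell import observe, snapshot, get_calibration, ticket, nets
def save(n,img): cv2.imwrite(f'pics/{n}.png',cv2.cvtColor(img,cv2.COLOR_RGB2BGR))
def world(c,u,v,d):
    R=np.array(c['R']);t=np.array(c['t'])
    return R.T@(np.array([(u-c['cx'])/c['fx']*d,(v-c['cy'])/c['fy']*d,d])-t)
def at_z(c,u,v,z):
    R=np.array(c['R']);t=np.array(c['t']);o=-R.T@t
    r=R.T@np.array([(u-c['cx'])/c['fx'],(v-c['cy'])/c['fy'],1]);return o+r*(z-o[2])/r[2]
E
python3 - <<'E'
from h import *
s=observe();print(s['t'],s['ee_pos'],s['tcp_rot'],s['force'])
for n in ['scene','top']:
    im,d=snapshot(n);save(n,im);c=get_calibration(n)
    for k in ['cap_left','cap_right']:
        for r in nets.tip_of(n,k)[:3]:
            u,v=r['point'];dd=d[int(v),int(u)]
            print(n,k,r['confidence'],r['point'],world(c,u,v,dd).round(1),at_z(c,u,v,130).round(1))
E
```

```text
0.0 [ 256.85102316 -569.10879905  221.44338543] [ 9.77631239e-01  2.10324152e-01 -6.48068591e-05 -9.52739314e-04] [-0.07837658 -0.50584029 -0.34257824]
scene cap_left 0.71 [274.2, 159.1] [467.  -75.9 130.4] [466.6 -75.9 130. ]
scene cap_right 0.62 [254.2, 160.6] [ 457.4 -131.2  127.3] [ 460.5 -131.3  130. ]
top cap_left 0.42 [352.4, 248.6] [455.1 -78.6 129.9] [455.1 -78.6 130. ]
top cap_right 0.47 [371.6, 250.3] [ 450.7 -131.2  126.2] [ 450.6 -130.8  130. ]
```

View pics/scene.png

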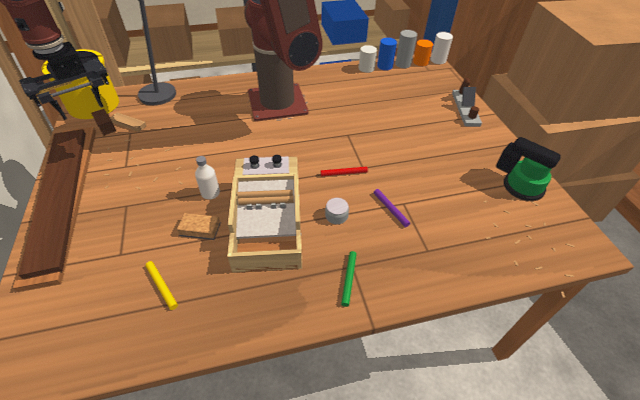

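View pics/top.png

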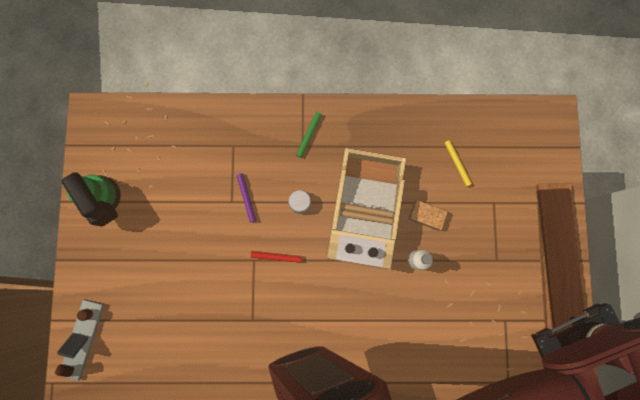

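Scene: feeder caps at about (254,161) and (277,160); top view (350,247) left and (373,252) right. The two natural-wood dowels lie inside the feeder at the gate. Look-alikes are all outside: red (344,171), purple (391,207), green (350,278), yellow (160,285) in scene. Caps could only be confused with dark knobs of the plane (75,345 top), which is far away. Moving above the caps at height.

Emit:
carry_out([
  {"dx": 1,"dy": -0.93,"hand": 112},
  {"dx": 1,"dy": -0.93,"hand": 112},
  {"dx": 1,"dy": -0.93,"hand": 112},
  {"dx": 1,"dy": -0.93,"hand": 112},
  {"dx": 1,"dy": -0.93,"hand": 112},
  {"dx": 1,"dy": -0.93,"hand": 112},
  {"dx": 1,"dy": -0.93,"hand": 112},
  {"dx": 1,"dy": -0.93,"hand": 112},
  {"dx": 1,"dy": -0.93,"hand": 112},
  {"dx": 1,"dy": -0.93,"hand": 112},
  {"dx": 1,"dy": -0.93,"hand": 112},
  {"dx": 1,"dy": -0.93,"hand": 112},
])

```text
invalid input
```

Emit:
carry_out([
  {"dx": 1,"dy": -0.93,"hand": 112},
  {"dx": 1,"dy": -0.93,"hand": 112},
  {"dx": 1,"dy": -0.93,"hand": 112},
  {"dx": 1,"dy": -0.93,"hand": 112},
  {"rz": 1,"hand": 112},
  {"rz": 1,"hand": 112},
  {"rz": 1,"hand": 112},
  {"rz": 1,"hand": 112},
  {"rz": 1,"hand": 112},
  {"rz": 1,"hand": 112},
  {"rz": 1,"hand": 112},
  {"rz": 1,"hand": 112},
])

```text
invalid input
```

Run:
```python
from h import *
s=observe();print(s['t'],s['ee_pos'],s['tcp_rot'],s['width'],s['force'])
im,d=snapshot('wrist');c=get_calibration('wrist');save('w1',im)
for k in ['cap_left','cap_right']:
    for r in nets.tip_of('wrist',k)[:3]:
        u,v=r['point'];print(k,r['confidence'],r['point'],world(c,u,v,d[int(v),int(u)]).round(1),at_z(c,u,v,130).round(1))
    for r in nets.cut_out('wrist',k)[:3]: print(k,r['confidence'],r['box'])
```

```text
0.3 [ 256.95411547 -569.51029283  222.15565549] [ 9.77634147e-01  2.10312542e-01 -1.56100996e-05 -3.31482555e-04] 0.9984655506562661 [ 0.00519306 -0.39752294 -0.53476506]
```

View pics/w1.png

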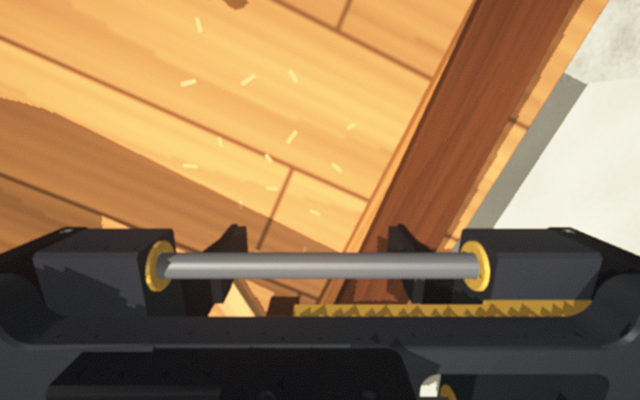

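Wrist view: bench and gripper only (fingers near (235,250) and (400,250)); the moves were refused. I'll try rows with all fields.

Emit:
carry_out([
  {"hand": 112,"dx": 1,"dy": -0.93,"dz": 0,"rx": 0,"ry": 0,"rz": 0},
])

```text
t: 0.63
ee_pos: [265.9, -547.3, 222.4]
tcp_rot: [0.978, 0.209, -0.001, 0.001]
force: [-0.3, 0.3, 0.5]
width: 0.974
finger_force: 0.0
```

Emit:
carry_out([
  {"hand": 112,"dx": 1,"dy": -0.93,"dz": 0,"rx": 0,"ry": 0,"rz": 0},
  {"hand": 112,"dx": 1,"dy": -0.93,"dz": 0,"rx": 0,"ry": 0,"rz": 0},
  {"hand": 112,"dx": 1,"dy": -0.93,"dz": 0,"rx": 0,"ry": 0,"rz": 0},
  {"hand": 112,"dx": 1,"dy": -0.93,"dz": 0,"rx": 0,"ry": 0,"rz": 0},
  {"hand": 112,"dx": 1,"dy": -0.93,"dz": 0,"rx": 0,"ry": 0,"rz": 0},
  {"hand": 112,"dx": 1,"dy": -0.93,"dz": 0,"rx": 0,"ry": 0,"rz": 0},
  {"hand": 112,"dx": 1,"dy": -0.93,"dz": 0,"rx": 0,"ry": 0,"rz": 0},
  {"hand": 112,"dx": 1,"dy": -0.93,"dz": 0,"rx": 0,"ry": 0,"rz": 0},
  {"hand": 112,"dx": 1,"dy": -0.93,"dz": 0,"rx": 0,"ry": 0,"rz": 0},
  {"hand": 112,"dx": 1,"dy": -0.93,"dz": 0,"rx": 0,"ry": 0,"rz": 0},
  {"hand": 112,"dx": 1,"dy": -0.93,"dz": 0,"rx": 0,"ry": 0,"rz": 0},
  {"hand": 112,"dx": 1,"dy": -0.93,"dz": 0,"rx": 0,"ry": 0,"rz": 0},
])

```text
t: 1.63
ee_pos: [394.9, -241.1, 222.8]
tcp_rot: [0.978, 0.21, 0.0, 0.0]
force: [0.3, 0.3, 0.6]
width: 0.562
finger_force: 0.0
```

Emit:
carry_out([
  {"hand": 112,"dx": 1,"dy": -0.93,"dz": 0,"rx": 0,"ry": 0,"rz": 0},
  {"hand": 112,"dx": 1,"dy": -0.93,"dz": 0,"rx": 0,"ry": 0,"rz": 0},
  {"hand": 112,"dx": 0,"dy": 0,"dz": 0,"rx": 0,"ry": 0,"rz": 1},
  {"hand": 112,"dx": 0,"dy": 0,"dz": 0,"rx": 0,"ry": 0,"rz": 1},
  {"hand": 112,"dx": 0,"dy": 0,"dz": 0,"rx": 0,"ry": 0,"rz": 1},
  {"hand": 112,"dx": 0,"dy": 0,"dz": 0,"rx": 0,"ry": 0,"rz": 1},
  {"hand": 112,"dx": 0,"dy": 0,"dz": 0,"rx": 0,"ry": 0,"rz": 1},
  {"hand": 112,"dx": 0,"dy": 0,"dz": 0,"rx": 0,"ry": 0,"rz": 1},
  {"hand": 112,"dx": 0,"dy": 0,"dz": 0,"rx": 0,"ry": 0,"rz": 1},
  {"hand": 112,"dx": 0,"dy": 0,"dz": 0,"rx": 0,"ry": 0,"rz": 1},
  {"hand": 112,"dx": 0,"dy": 0,"dz": 0,"rx": 0,"ry": 0,"rz": 0},
])

```text
t: 2.55
ee_pos: [415.8, -192.0, 222.7]
tcp_rot: [0.994, -0.109, 0.0, 0.0]
force: [-0.4, -0.6, -1.0]
width: 0.562
finger_force: 0.0
```

Run:
```python
from h import *
s=observe();print(s['t'],s['ee_pos'],s['tcp_rot'],s['width'],s['force'])
im,d=snapshot('wrist');c=get_calibration('wrist');save('w2',im)
R=np.array(c['R']);print('cam',-R.T@np.array(c['t']),R[2])
for k in ['cap_left','cap_right']:
    for r in nets.tip_of('wrist',k)[:3]:
        u,v=r['point'];print(k,r['confidence'],r['point'],world(c,u,v,d[int(v),int(u)]).round(1),at_z(c,u,v,130).round(1))
    for r in nets.cut_out('wrist',k)[:3]: print(k,r['confidence'],r['box'])
```

```text
2.55 [ 415.75076687 -192.04836449  222.69905425] [ 9.94010681e-01 -1.09282832e-01  1.39771555e-04  9.75933452e-05] 0.5624972038643548 [-0.38838297 -0.59083865 -0.95117834]
cam [ 486.14000441 -207.99534617  384.52386819] [-0.25825334  0.0571349  -0.96438624]
cap_left 0.95 [177.4, 185.5] [456.3 -69.  129.3] [456.3 -69.3 130. ]
cap_left 0.92 [161.1, 40.2, 240.3, 196.8]
cap_right 0.88 [246.6, 175.3] [ 451.8 -134.3  129.4] [ 451.9 -134.4  130. ]
cap_right 0.6 [187.9, 32.4, 264.4, 195.2]
```

View pics/w2.png

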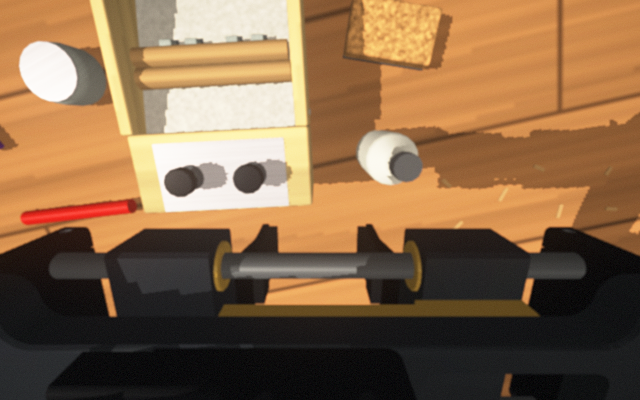

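Wrist view: cap_left at (180,181), cap_right at (248,177); feeder's wood dowels at (210,60); bottle (390,157), block (395,30), tin (60,72), red look-alike (75,212). Refining centres from depth points on the cap tops.

```bash
cat >> h.py <<'E'
def caps(name='wrist',lo=124,hi=134):
    im,d=snapshot(name);c=get_calibration(name)
    v,u=np.mgrid[:400,:640];R=np.array(c['R']);t=np.array(c['t'])
    P=(np.stack([(u-c['cx'])/c['fx']*d,(v-c['cy'])/c['fy']*d,d],-1)-t)@R
    m=(d>0)&(P[...,2]>lo)&(P[...,2]<hi)&(np.hypot(P[...,0]-453,P[...,1]+102)<60)
    n,l,st,ce=cv2.connectedComponentsWithStats(m.astype(np.uint8));o=[]
    for i in range(1,n):
        if st[i,4]>60:
            q=P[l==i];o.append(((q.min(0)+q.max(0))/2)); print(st[i],q.mean(0).round(1),q.min(0).round(1),q.max(0).round(1))
            (a,b),r=cv2.minEnclosingCircle(q[:,:2].astype(np.float32));print(' circ',round(a,1),round(b,1),round(r,1))
    return im
E
python3 -c "
from h import *
caps()
caps('top')
s=observe();print(s['ee_pos'],s['tcp_rot'])"
```

```text
[233 164  31  30 710] [ 448.5 -134.7  129.5] [ 434.5 -147.8  124. ] [ 461.7 -120.6  131.5]
 circ 448.1 -133.9 13.9
[164 167  32  30 737] [459.1 -72.2 129.4] [444.9 -84.7 124.1] [472.5 -57.7 131.6]
 circ 458.9 -70.9 14.0
[346 243  10  10  77] [458.2 -73.1 129.4] [445.9 -85.9 124.7] [470.5 -61.1 133.7]
 circ 457.6 -73.0 13.7
[ 415.7325543  -192.00789127  222.53796619] [ 9.94213160e-01 -1.07425283e-01 -2.71379390e-06 -6.25959082e-06]
```

Cap tops: left (458.9, -70.9), right (448.1, -133.9), z≈130, 63.9 mm apart, radius 14: all as given. Midpoint (453.5, -102.4).

Emit:
carry_out([
  {"hand": 112,"dx": 0,"dy": 0,"dz": 0,"rx": 0,"ry": 0,"rz": -0.6},
  {"hand": 112,"dx": 0.22,"dy": -0.95,"dz": 0,"rx": 0,"ry": 0,"rz": 0},
  {"hand": 112,"dx": 0.22,"dy": -0.95,"dz": 0,"rx": 0,"ry": 0,"rz": 0},
  {"hand": 112,"dx": 0.22,"dy": -0.95,"dz": 0,"rx": 0,"ry": 0,"rz": 0},
  {"hand": 112,"dx": 0.22,"dy": -0.95,"dz": 0,"rx": 0,"ry": 0,"rz": 0},
  {"hand": 112,"dx": 0.23,"dy": -0.93,"dz": 0,"rx": 0,"ry": 0,"rz": 0},
  {"hand": 112,"dx": 0,"dy": 0,"dz": 1,"rx": 0,"ry": 0,"rz": 0},
  {"hand": 112,"dx": 0,"dy": 0,"dz": 1,"rx": 0,"ry": 0,"rz": 0},
  {"hand": 112,"dx": 0,"dy": 0,"dz": 1,"rx": 0,"ry": 0,"rz": 0},
  {"hand": 112,"dx": 0,"dy": 0,"dz": 0.8,"rx": 0,"ry": 0,"rz": 0},
  {"hand": 112,"dx": 0,"dy": 0,"dz": 0,"rx": 0,"ry": 0,"rz": 0},
  {"hand": 112,"dx": 0,"dy": 0,"dz": 0,"rx": 0,"ry": 0,"rz": 0},
])

```text
t: 3.9
ee_pos: [452.8, -102.2, 146.0]
tcp_rot: [0.996, -0.084, -0.001, -0.0]
force: [0.1, 0.7, -0.1]
width: 0.564
finger_force: 0.0
```

Run:
```python
from h import *
s=observe();print(s['t'],s['ee_pos'],s['tcp_rot'],s['width'],s['force'])
im,d=snapshot('wrist');s2,_=snapshot('scene')
save('w3',np.vstack([im,cv2.resize(s2[120:280,200:340],(175,200))[:, :] if 0 else np.hstack([cv2.resize(s2[110:210,200:360],(320,200)),np.zeros((200,320,3),np.uint8)])]))
```

```text
3.9 [ 452.8121303  -102.18201157  145.96424725] [ 9.96483222e-01 -8.37855795e-02 -1.02670161e-03 -3.32361693e-04] 0.563508649188507 [ 0.07836285  0.6933442  -0.06301999]
```

View pics/w3.png

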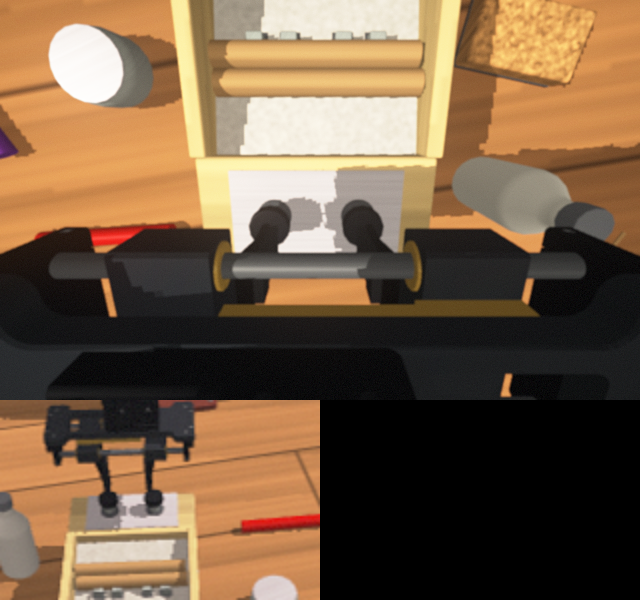

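Fingertips sit right over both caps (wrist (270,220) and (362,220); scene inset (108,500) and (153,500)). Press.

Emit:
carry_out([
  {"hand": 112,"dx": 0,"dy": 0,"dz": 0.5,"rx": 0,"ry": 0,"rz": 0},
  {"hand": 112,"dx": 0,"dy": 0,"dz": 0.4,"rx": 0,"ry": 0,"rz": 0},
  {"hand": 112,"dx": 0,"dy": 0,"dz": 0.3,"rx": 0,"ry": 0,"rz": 0},
  {"hand": 112,"dx": 0,"dy": 0,"dz": 0.25,"rx": 0,"ry": 0,"rz": 0},
  {"hand": 112,"dx": 0,"dy": 0,"dz": 0.15,"rx": 0,"ry": 0,"rz": 0},
  {"hand": 112,"dx": 0,"dy": 0,"dz": 0,"rx": 0,"ry": 0,"rz": 0},
  {"hand": 112,"dx": 0,"dy": 0,"dz": 0,"rx": 0,"ry": 0,"rz": 0},
])

```text
t: 4.58
ee_pos: [454.5, -103.0, 115.3]
tcp_rot: [0.996, -0.084, 0.001, 0.0]
force: [0.2, -0.1, 7.5]
width: 0.559
finger_force: 3.6
```

Emit:
carry_out([
  {"hand": 112,"dx": 0,"dy": 0,"dz": 0.1,"rx": 0,"ry": 0,"rz": 0},
  {"hand": 112,"dx": 0,"dy": 0,"dz": 0,"rx": 0,"ry": 0,"rz": 0},
  {"hand": 112,"dx": 0,"dy": 0,"dz": 0,"rx": 0,"ry": 0,"rz": 0},
  {"hand": 112,"dx": 0,"dy": 0,"dz": 0,"rx": 0,"ry": 0,"rz": 0},
  {"hand": 112,"dx": 0,"dy": 0,"dz": 0,"rx": 0,"ry": 0,"rz": 0},
  {"hand": 112,"dx": 0,"dy": 0,"dz": 0,"rx": 0,"ry": 0,"rz": 0},
  {"hand": 112,"dx": 0,"dy": 0,"dz": 0,"rx": 0,"ry": 0,"rz": 0},
  {"hand": 112,"dx": 0,"dy": 0,"dz": 0,"rx": 0,"ry": 0,"rz": 0},
])

```text
t: 5.25
ee_pos: [454.6, -103.0, 114.3]
tcp_rot: [0.996, -0.084, 0.001, 0.0]
force: [-2.8, 1.0, 13.5]
width: 0.558
finger_force: 6.7
```

Run:
```python
from h import *
s=observe();print(s['t'],s['ee_pos'],s['force'])
im,d=snapshot('wrist');s2,_=snapshot('scene');t,_=snapshot('top')
save('w4',np.vstack([im[:200],np.hstack([cv2.resize(s2[140:280,210:322],(320,400)),cv2.resize(t[140:280,315:427],(320,400))])]))
```

```text
5.25 [ 454.55965723 -102.9689833   114.30120646] [-2.76101599  1.04571943 13.54685094]
```

View pics/w4.png

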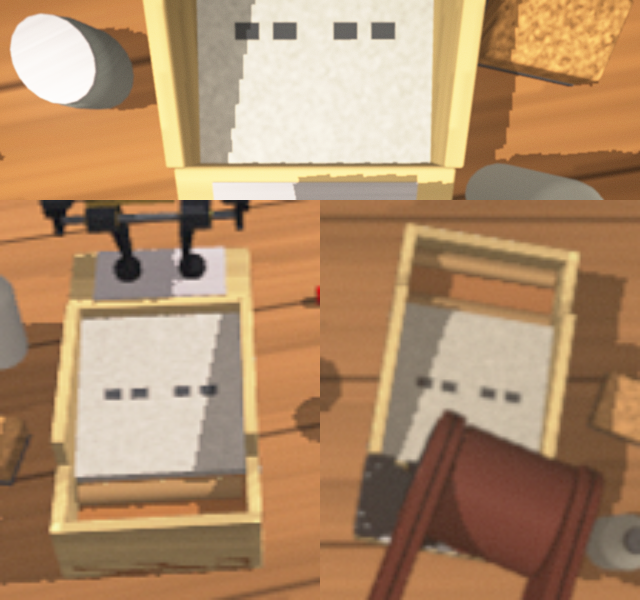

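Teeth are flush (slots at scene inset (125,393)–(205,390)) and the ramp is empty; dowels are in the trough, one at each end (top inset (485,267) and (480,305)). Hold longer to be sure they lie still.

Emit:
carry_out([
  {"hand": 112,"dx": 0,"dy": 0,"dz": 0,"rx": 0,"ry": 0,"rz": 0},
  {"hand": 112,"dx": 0,"dy": 0,"dz": 0,"rx": 0,"ry": 0,"rz": 0},
  {"hand": 112,"dx": 0,"dy": 0,"dz": 0,"rx": 0,"ry": 0,"rz": 0},
  {"hand": 112,"dx": 0,"dy": 0,"dz": 0,"rx": 0,"ry": 0,"rz": 0},
  {"hand": 112,"dx": 0,"dy": 0,"dz": 0,"rx": 0,"ry": 0,"rz": 0},
  {"hand": 112,"dx": 0,"dy": 0,"dz": 0,"rx": 0,"ry": 0,"rz": 0},
  {"hand": 112,"dx": 0,"dy": 0,"dz": 0,"rx": 0,"ry": 0,"rz": 0},
  {"hand": 112,"dx": 0,"dy": 0,"dz": 0,"rx": 0,"ry": 0,"rz": 0},
  {"hand": 112,"dx": 0,"dy": 0,"dz": 0,"rx": 0,"ry": 0,"rz": 0},
  {"hand": 112,"dx": 0,"dy": 0,"dz": 0,"rx": 0,"ry": 0,"rz": 0},
  {"hand": 112,"dx": 0,"dy": 0,"dz": 0,"rx": 0,"ry": 0,"rz": 0},
  {"hand": 112,"dx": 0,"dy": 0,"dz": 0,"rx": 0,"ry": 0,"rz": 0},
])

```text
t: 6.4
ee_pos: [454.6, -103.0, 114.3]
tcp_rot: [0.996, -0.084, 0.001, 0.0]
force: [-2.4, 0.7, 13.9]
width: 0.559
finger_force: 6.7
```

Run:
```python
from h import *
F=[]
for i in range(6):
    t,d=snapshot('top');F.append((t[145:185,335:412].astype(int),d[145:185,335:412]))
for f in F[1:]: print(np.abs(f[0]-F[0][0]).mean(), np.abs(f[1]-F[0][1]).mean())
s2,_=snapshot('scene')
save('w5',np.hstack([cv2.resize(s2[220:280,220:310],(390,260)),cv2.resize(t[145:205,335:425],(390,260))]))
print(observe()['force'])
```

```text
1.7096320346320346 13.419171
1.6837662337662338 12.068951
1.7068181818181818 15.042852
1.7042207792207793 10.738171
1.7034632034632036 13.699541
[-2.40313292  0.8716167  12.70754842]
```

View pics/w5.png

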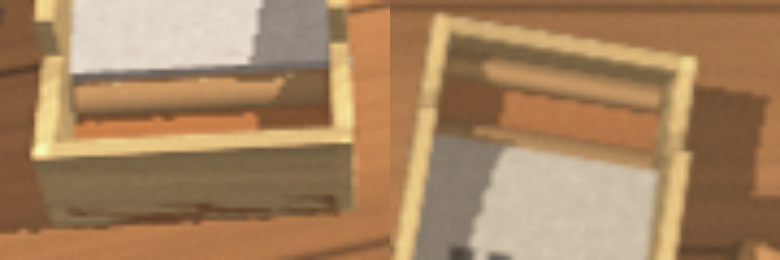

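Both dowels lie still at opposite walls of the trough (right panel: (570,85) and (560,143)), with frame differences at constant noise level. Release straight up and clear.

Emit:
carry_out([
  {"hand": 112,"dx": 0,"dy": 0,"dz": -0.3,"rx": 0,"ry": 0,"rz": 0},
  {"hand": 112,"dx": 0,"dy": 0,"dz": -0.4,"rx": 0,"ry": 0,"rz": 0},
  {"hand": 112,"dx": 0,"dy": 0,"dz": -0.5,"rx": 0,"ry": 0,"rz": 0},
  {"hand": 112,"dx": 0,"dy": 0,"dz": -0.8,"rx": 0,"ry": 0,"rz": 0},
  {"hand": 112,"dx": 0,"dy": 0,"dz": -1,"rx": 0,"ry": 0,"rz": 0},
  {"hand": 112,"dx": 0,"dy": 0,"dz": -1,"rx": 0,"ry": 0,"rz": 0},
  {"hand": 112,"dx": 0,"dy": 0,"dz": -1,"rx": 0,"ry": 0,"rz": 0},
  {"hand": 112,"dx": 0,"dy": 0,"dz": -1,"rx": 0,"ry": 0,"rz": 0},
  {"hand": 112,"dx": 0,"dy": 0,"dz": -0.5,"rx": 0,"ry": 0,"rz": 0},
  {"hand": 112,"dx": 0,"dy": 0,"dz": 0,"rx": 0,"ry": 0,"rz": 0},
  {"hand": 112,"dx": 0,"dy": 0,"dz": 0,"rx": 0,"ry": 0,"rz": 0},
])

```text
t: 7.67
ee_pos: [453.2, -102.4, 242.1]
tcp_rot: [0.996, -0.084, -0.0, -0.0]
force: [-0.1, -0.5, 0.3]
width: 0.56
finger_force: 0.0
```

Run:
```python
from h import *
s=observe();print(s['t'],s['ee_pos'],s['force'])
caps()
s2,_=snapshot('scene');save('w6',cv2.resize(s2[120:300,140:380],(720,540)))
```

```text
7.6667 [ 453.21929137 -102.37943989  242.07734804] [-0.1097903  -0.46213475  0.33141982]
[271 180  28  27 584] [458.8 -70.8 128.7] [444.8 -84.  124. ] [471.7 -57.  131. ]
 circ 458.1 -70.5 14.0
[335 180  27  27 580] [ 448.2 -133.2  128.6] [ 433.9 -146.5  124. ] [ 461.  -119.8  130.6]
 circ 447.5 -133.7 14.0
```

View pics/w6.png

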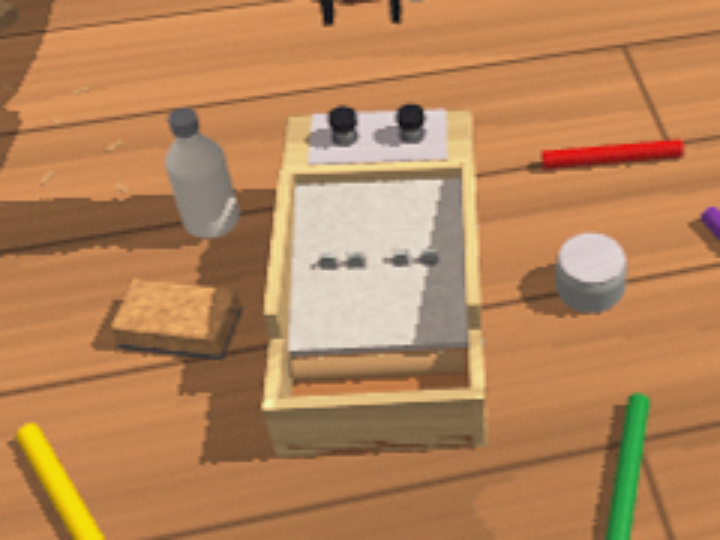

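Both caps are back up at z≈130 (picture (342,120) and (410,120)), teeth raised at (325–430,260), dowels in the trough (380,362), bottle, block and tin in place, gripper clear.

```bash
python3 -c "
from h import *
print(ticket.close_job())"
```

```text
the job is handed in; nothing more can be done
None
```

I pressed both caps down together and held them until the two dowels lay still in the trough, then let the caps spring back and lifted the gripper clear; the job is handed in at about 8 s robot time (result not shown).

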